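# Roll a sample vial up to the working-distance mark and take its picture

## Task

On the specimen photo rig, roll the knurled wheel under a light fingertip, stroke by stroke and without pinching it, to close the gap until the black index line on the blue carriage stands level with the red pointer, then press the green capture button fully down and let it go. Move the carriage with the wheel only: do not touch the carriage, its vial, the pointer or the camera, lift nothing, and leave the other things on the bench where they are.

Things in the scene. Friction and masses are not known exactly. Their poses are not given: they have to be found in the camera images.
- rig: Fixed photo rig, dark base plate x -55 to +95, y -245 to +125 mm. Origin on the bench under the pinion, on the rail's centre line. Its -y axis runs along the rail to the lens; the wheel is on its -x side (towards the robot), the scale bar on its +x side. Yaw within 0.3 rad of the bench axes.
- wheel: Knurled dark steel wheel, 56 mm across, 24 mm wide; origin at its centre, (-85, 0, 40) mm from the rig's origin. Level axle along the rig's x axis; rim top 68 mm above the bench, free from above; bearing block (top at 55 mm) starts 15 mm from its inner face. Press the top with 4 to 15 N and stroke along the rig's y: turns by friction (1 to 2 N along the rim), stays where left.
- carriage: Blue carriage 78 x 90 x 14 mm on the rail; origin under its centre, 49 mm up. No slack to the wheel: moves the way the rim top moves, 9 mm per radian (0.32 mm per mm of rim travel). Starts 35 mm on the +y side of the rig's origin; travels 62 mm to the lens (-y), 3 mm back. Black round vial seat on it, rim 73 mm up. Not to be touched.
- index_line (a point): Outer end of the black index line on the white tab at the carriage's +x side, 63 mm above the bench; moves with the carriage along the rig's y axis.
- pointer_tip (a point): Tip of the red pointer, 63 mm above the bench: the working-distance mark. At the start it is 20 to 46 mm from the index line, towards the lens. Its y in the rig's frame is where the index line must end.
- pointer: Red pointer block clamped on the scale bar at the rail's +x side, 20 x 14 x 14 mm, origin at its foot 50 mm above the bench. Not to be touched.
- camera: Black camera with lens and ring light, fixed on the rig's rail line. Its frame is the rig's: it fills x -34 to +34, y -236 to -109, up to z 128 mm. Not to be touched.
- sample: The sample vial standing loose in the carriage's seat: clear, yellow cap 42 mm across, 65 mm tall, origin at the centre of its underside (64.5 mm above the bench). Not to be touched.
- capture_box: Fixed grey control box 90 x 70 mm, top 31 mm above the bench, origin on the bench under its centre; a green round push button in a black housing stands on it.
- capture_top (a point): Centre of the top of the green capture button, 28 mm across, about 52 mm above the bench. Pressed straight down.
- capture (a joint): Travel of the capture button, 0 up to 0.006 m fully down (about 4 N); springs back.
- vial_yellow: Bystander: loose yellow-capped sample vial standing on the bench, 42 mm across, 65 mm tall, origin at the centre of its underside.
- vial_red: Bystander: loose red-capped sample vial standing on the bench, 42 mm across, 65 mm tall, origin at the centre of its underside.
- vial_white: Bystander: loose white-capped sample vial standing on the bench, 42 mm across, 65 mm tall, origin at the centre of its underside.
- marker: Bystander: black marker pen lying on the bench, 134 mm long, 15 mm high, origin under its middle.
- forceps: Bystander: steel forceps lying flat on the bench, 110 mm long, 6 mm high, origin under their middle.
- beaker: Bystander: glass beaker, 68 mm across, 85 mm tall, origin at the centre of its underside.
Not all that is in view belongs to the job. What is shaped like the capture_box but yellow is not meant.

How it is judged:
By the outcome, as a careful person would: the job done as asked, in the order asked, and still so for the second after the job is handed in, with the robot touching nothing.
It also fails if it takes over 64 s, if anything falls off the work surface, if the arm or the gripper's body presses on something with over 40 N, if the wrist force passes 120 N, or if a joint passes its speed limit or range.

## Robot

A 6-joint arm with a two-finger parallel gripper is mounted at the origin on the work surface. World frame = base frame: x ahead of the robot, y to its left, z up, the work surface at z = 0. Lengths are in m, angles in degrees, forces in N, time in s.
With the tool pointing down it reaches from about 0.25 to 0.725 m from the base axis. Payload 9.7 kg.
Tool frame: the origin (TCP) lies between the finger pads; the fingertips stand 19 mm ahead of it and the grasp point (between the pads) is the TCP; z points along the fingers, y is the line along which they close (so a half turn about z gives the same grasp; the last joint's range is limited). The gripper opens to 85 mm and grips with 20 to 120 N. Pads are 22 mm wide; open, the fingers measure 114 mm over their backs; the gripper's body (76 mm by 85 mm) begins 54 mm behind the grasp point. The pads swing forward as they close: fully open they stand 13 mm farther back than shut.
Start: joints at [-63.369, 4.979, 10.078, 95.1, 0, 90], TCP at [0.247, -0.492, 0.25] pointing down, gripper open.
Joint ranges: [-179.16, 179.16], [-48.56, 103.87], [-65.8, 70.77], [-126.05, 130.52], [-82.76, 87.17], [-180, 180]. Speed limits (degrees/s): [127.2, 127.2, 147.25, 180, 180, 180].

## Interface

Orientations are given as [roll, pitch, yaw] about the fixed x, y, z axes, in that order (R = Rz(yaw) Ry(pitch) Rx(roll)).
In Python, from workcell import telemetry, camera, calibration, workorder gives the robot as it stands.
- The arm moves only by the tool play_rows, never from a script. Its argument "increments" is a list of rows, each a list of 3 entries, a list of its own where there are three numbers: the shift along the tool's x, y, z in mm, then the turn, a rotation vector about the tool's x, y, z in degrees, then the closure, from 0 (fully open) to 1 (shut). In form: [[[x, y, z], [ax, ay, az], jaw], ...]. A call has 1 to 20 rows; each row is the pose to reach, as a shift and turn from the pose commanded when the call began, along the tool's axes at that moment; what a row does not reach only later rows make up. A row lasts 1/10 s, in which the tool goes at most 50 mm and 8.59 degrees, less where a joint would pass 70% of its speed; a pose out of reach is approached as far as the arm can. A call with a gripper value outside its range is refused whole. The fingers move at their own pace and stop on an object; "grip_force" is the grip in N (left out, the last holds). Time passes only in rows, so rows that repeat a pose let the fingers close. It gives the time, the measured TCP pose, the force, the opening and the grip force at its end, in the units of the state.
- telemetry.get_obs(): the state, without advancing time (a new reading comes with each control period).
- camera(name): name is "scene" or "side" or "wrist"; returns (picture, depth): 384x512x3 uint8, red, green, blue; 384x512 float32, m along the optical axis (not along the pixel's ray), 0 where there is no reading.
- calibration(name): a dict with "vertical_fov" (degrees; the focal length in pixels is half the picture's height over the tangent of half this angle, whatever the lens; pixels are square), "cx", "cy" (the principal point, pixels), "k1" (the pictures are not rectified: a ray, as slopes to the right and down, at radius r is drawn at 1 + k1 r^2 times it, then the intrinsics apply), "rvec" (rotation vector, rad) and "tvec" (3), from world to camera coordinates, as OpenCV has them; the wrist camera has in their place "hand_eye" (4x4, takes a point from camera to tool coordinates, whose origin is the TCP and whose axes are the flange's). Camera axes: x right, y down, z forward; pixel columns grow to the right and rows downward; lengths in m; the calibration is good to about 2 mm. A picture is of the moment at which its call begins: read the wrist's pose just before it. calibration takes no time and is no camera call.
- workorder.job_done(): hands the job in; it is judged then, once.
The state is a dict: "time": time; "q": joint angles; "qd": joint speeds; "joint_efforts": joint torques, N m; "ee_pos": TCP position; "tcp_rot": TCP orientation; "wrist_force": force on the tool from outside, world axes, zero at the start; "torque": the same for the moment, N m; "opening": finger opening in m; "grasp_force": force on a finger pad.
Only numpy, scipy, OpenCV 4.12 (cv2) and the standard library are available. Lean on these libraries where they do the work, as an engineer would, in place of code of your own. Each camera call takes 0.05 s, during which the arm holds its last target. There are 200 camera calls.

## Working session

There is one attempt and no reset: what is moved stays moved. The work goes in short steps, Python scripts to look and compute and a tool call to move; the robot and the scene stay as the last step left them, time stands still between calls to the robot, and variables do not carry over. Pictures are saved under pics/ and viewed, at most 10 in all, crops included, and the job is handed in when it is done.

Besides the shell and the picture viewer there is one more tool, called in YAML: its name, and indented under it one key for each argument. play_rows: Moves the arm, as the interface text tells. Its arguments: {"type":"object","properties":{"increments":{"type":"array"},"grip_force":{"type":"number"}},"required":["increments"]}

```bash
mkdir -p pics; cat > h.py <<'E'
import numpy as np, cv2
from workcell import telemetry, camera, calibration, workorder
from scipy.spatial.transform import Rotation as R
def pose():
    o=telemetry.get_obs(); T=np.eye(4); T[:3,:3]=R.from_euler('xyz',o['tcp_rot'],degrees=True).as_matrix(); T[:3,3]=o['ee_pos']; return T
def cam(name):
    T=pose(); im,d=camera(name); c=calibration(name)
    if 'hand_eye' in c: W=T@np.array(c['hand_eye'])
    else:
        W=np.eye(4); r=cv2.Rodrigues(np.array(c['rvec'],float))[0]; W[:3,:3]=r.T; W[:3,3]=-r.T@np.array(c['tvec'])
    return im,d,c,W
def ray(c,W,u,v,h=384):
    f=h/2/np.tan(np.radians(c['vertical_fov'])/2)
    x,y=(u-c['cx'])/f,(v-c['cy'])/f; a,b=x,y
    for _ in range(20):
        s=1+c['k1']*(a*a+b*b); a,b=x/s,y/s
    return np.array([a,b,1.])
def atz(c,W,u,v,z):
    d=W[:3,:3]@ray(c,W,u,v); return W[:3,3]+d*(z-W[2,3])/d[2]
def atd(c,W,u,v,d): return (W@np.append(ray(c,W,u,v)*d,1))[:3]
def proj(c,W,p):
    q=np.linalg.inv(W)@np.append(p,1); a,b=q[0]/q[2],q[1]/q[2]; s=1+c['k1']*(a*a+b*b)
    f=192/np.tan(np.radians(c['vertical_fov'])/2); return a*s*f+c['cx'],b*s*f+c['cy']
def save(n,im,scale=1.5): cv2.imwrite(n,cv2.cvtColor(cv2.resize(im,None,fx=scale,fy=scale,interpolation=cv2.INTER_CUBIC),cv2.COLOR_RGB2BGR))
E
python3 - <<'E'
from h import *
import pickle
for n in ['scene','side','wrist']:
    r=cam(n); pickle.dump(r,open(n+'.pkl','wb')); save(f'pics/{n}1.png',r[0])
    print(n,r[2].get('vertical_fov'),r[3].round(3).tolist())
o=telemetry.get_obs();print(o)
E
```

```text
scene 47.395724614802624 [[-0.811, 0.414, -0.413, 0.988], [0.585, 0.568, -0.579, 0.565], [-0.005, -0.711, -0.703, 0.82], [0.0, 0.0, 0.0, 1.0]]
side 49.40543680350686 [[1.0, -0.01, 0.025, 0.525], [-0.024, -0.756, 0.654, -0.793], [0.012, -0.654, -0.756, 0.958], [0.0, 0.0, 0.0, 1.0]]
wrist 60.5700522166037 [[0.448, -0.859, -0.246, 0.309], [-0.894, -0.431, -0.121, -0.461], [-0.002, 0.275, -0.962, 0.374], [0.0, 0.0, 0.0, 1.0]]
{'time': 0.15, 'q': array([-6.33692261e+01,  5.00362719e+00,  1.00465288e+01,  9.50996664e+01,
       -7.36907870e-04,  8.99993192e+01]), 'qd': array([-0.00201574, -0.13146036,  0.19164586, -0.02682768, -0.04807895,
        0.03484064]), 'joint_efforts': array([ 6.35507058e-05, -5.20760143e+01,  4.65045762e+01,  1.38865583e-02,
        4.97608184e-06, -2.41279785e-06]), 'ee_pos': array([ 0.24646251, -0.49152233,  0.24976291]), 'tcp_rot': array([-1.79943235e+02,  7.36232986e-04,  2.66314554e+01]), 'wrist_force': array([ 0.30080196, -0.33459736, -0.43627213]), 'torque': array([-0.04787394, -0.00905438, -0.03405684]), 'grasp_force': 0.0, 'opening': 0.08536756402339171}
```

View pics/scene1.png

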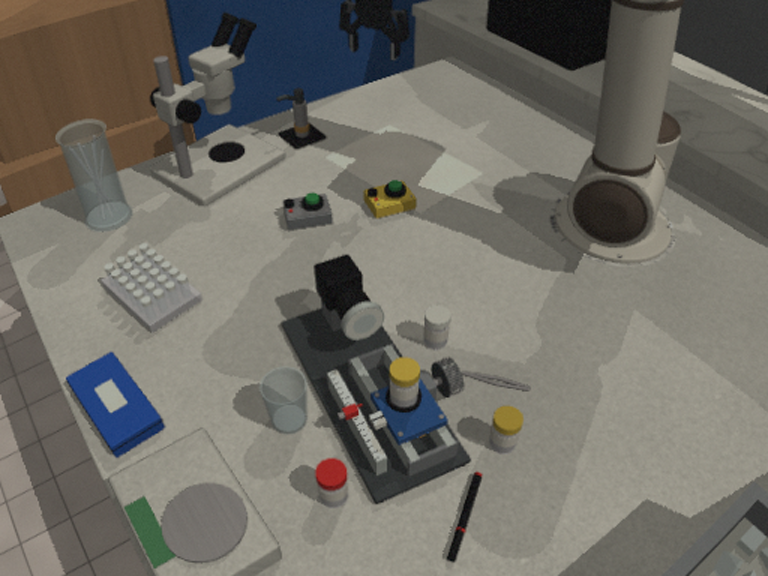

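View pics/side1.png

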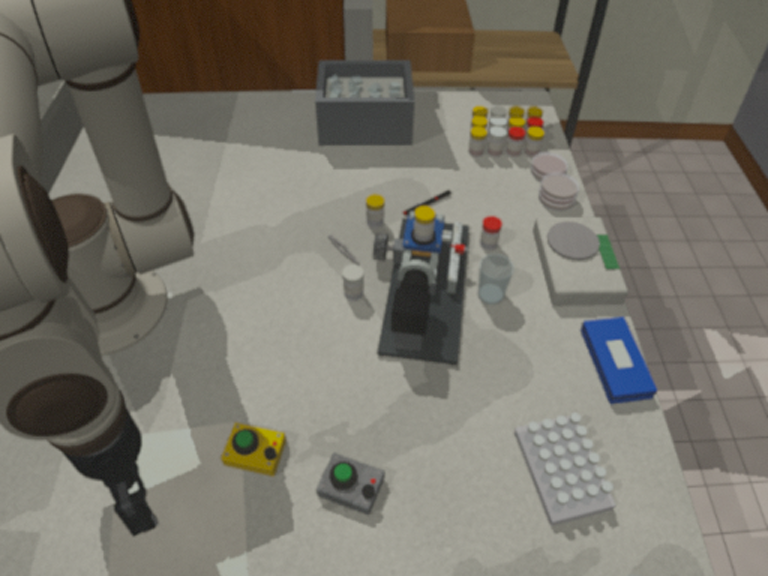

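Scene picture (768-wide): the wheel is at (447,377), the red pointer at (350,411), the index tab at (377,420), the grey box with its green button at (313,199), and the yellow decoy at (390,197). In the side picture the grey box button is at (342,470) and the decoy at (244,440). I pick the grey box and will check it and the rig in one close crop.

```bash
python3 - <<'E'
from h import *
import pickle
s=pickle.load(open('scene.pkl','rb')); d=pickle.load(open('side.pkl','rb'))
def crop(im,u,v,w,h,k): return cv2.resize(im[v:v+h,u:u+w],None,fx=k,fy=k,interpolation=cv2.INTER_CUBIC)
A=crop(s[0],185,165,133,170,3)   # 399x510
B=crop(d[0],245,130,80,115,5)[:510,:400] # 400
B=crop(d[0],245,135,80,102,5)
C=np.hstack([A,B[:510]]); 
D=crop(d[0],205,295,60,50,1)
save('pics/c1.png',C,1); print(C.shape)
def px(o,u,v): return o[2],o[3],u/1.5,v/1.5
for n,o,u,v,z in [('btn',s,313,196,.052),('btn',d,342,468,.052),('wheelc',s,447,377,.04),('wheelc',d,381,245,.04)]:
    print(n,atz(*px(o,u,v),z).round(3), o[1][int(v/1.5),int(u/1.5)], atd(*px(o,u,v),o[1][int(v/1.5),int(u/1.5)]).round(3))
E
```

```text
(510, 799, 3)
btn [ 0.478 -0.372  0.052] 1.2930151 [ 0.478 -0.372  0.052]
btn [ 0.481 -0.371  0.052] 0.959063 [ 0.481 -0.371  0.053]
wheelc [0.549 0.124 0.04 ] 0.9535927 [0.563 0.138 0.064]
wheelc [0.552 0.127 0.04 ] 1.2691089 [0.551 0.108 0.059]
```

View pics/c1.png

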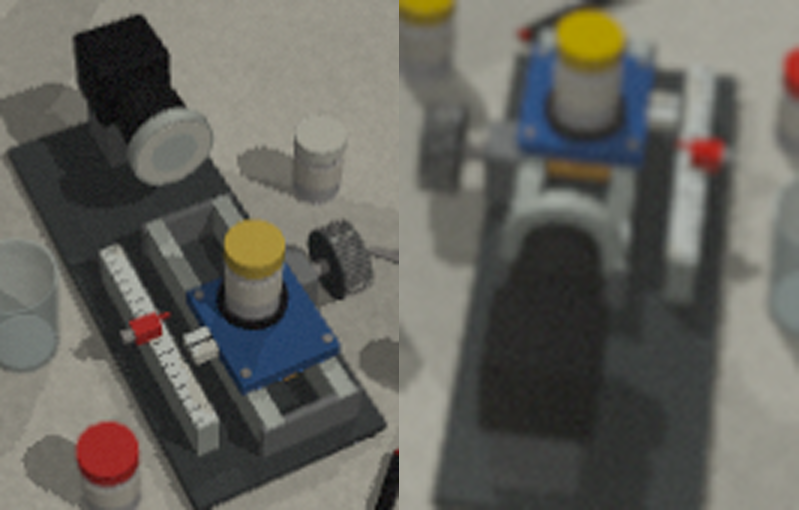

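Left crop (scene): plate corners are (8,150), (200,508) and (385,428), the pointer tip is near (170,315), the tab near (201,343) and the wheel centre near (340,260). The right crop (side view) shows the wheel at (443,148), the tab at (665,105) and the red block at (708,153).

```bash
python3 - <<'E'
from h import *
import pickle
from scipy.optimize import least_squares
s=pickle.load(open('scene.pkl','rb')); d=pickle.load(open('side.pkl','rb'))
S=lambda u,v:(s[2],s[3],185+u/3,165+v/3)
D=lambda u,v:(d[2],d[3],245+(u-399)/5,135+v/5)
obs=[(S(8,150),(95,-245)),(S(200,508),(95,125)),(S(385,428),(-55,125)),(D(735,75),(95,125))]
for pz in (.006,.010,.014):
    P=[(atz(*o,pz)[:2],np.array(r)/1e3) for o,r in obs]
    def f(x): 
        c,n=np.cos(x[2]),np.sin(x[2]); M=np.array([[c,-n],[n,c]])
        return np.concatenate([M@r+x[:2]-p for p,r in P])
    r=least_squares(f,[.63,.1,0]); x=r.x; M=np.array([[np.cos(x[2]),-np.sin(x[2])],[np.sin(x[2]),np.cos(x[2])]])
    print(pz,x.round(4),(r.fun*1e3).round(1)); 
    print(' wheel',(M@[-.085,0]+x[:2]).round(4))
    for n,o,z in [('tab',S(210,345),.063),('tip',S(170,315),.063),('wheelS',S(340,260),.04),('wheelD',D(443,148),.04),('tabD',D(672,105),.063),('tipD',D(690,152),.063)]:
        print('  ',n,((M.T@(atz(*o,z)[:2]-x[:2]))*1e3).round(1))
E
```

```text
0.006 [ 0.6315  0.1104 -0.1741] [ 0.7  2.9  3.1  1.7 -2.3  0.8 -1.5 -5.4]
 wheel [0.5478 0.1251]
   tab [44.6 40.9]
   tip [58.8  5.6]
   wheelS [-83.9   0.7]
   wheelD [-81.5  -2.7]
   tabD [55.8 34.7]
   tipD [69.9 -4.4]
0.01 [ 0.6324  0.1111 -0.1752] [-0.2  0.1  2.9  0.5 -3.2 -0.   0.5 -0.6]
 wheel [0.5487 0.1259]
   tab [43.8 40.1]
   tip [58.   4.8]
   wheelS [-84.6  -0.3]
   wheelD [-82.2  -3.6]
   tabD [55.  33.9]
   tipD [69.2 -5.2]
0.014 [ 0.6333  0.1118 -0.1764] [-1.1 -2.8  2.7 -0.6 -4.  -0.8  2.4  4.2]
 wheel [0.5496 0.1267]
   tab [43.  39.3]
   tip [57.3  4. ]
   wheelS [-85.4  -1.2]
   wheelD [-83.   -4.6]
   tabD [54.2 33.1]
   tipD [68.4 -5.9]
```

The fit gives a rig yaw of about -10.0° and an origin of about (0.632, 0.111). The wheel comes out near (0.549, 0.126), which agrees with its direct measurements. The button is at (0.480, -0.372, 0.052). I'm moving to look from above with the gripper shut.

play_rows:
  increments:
    - [[40, -27, 0], [0, 0, -4], 1]
    - [[80, -53, 0], [0, 0, -9], 1]
    - [[120, -80, 0], [0, 0, -14], 1]
    - [[160, -107, 0], [0, 0, -19], 1]
    - [[200, -134, 0], [0, 0, -24], 1]
    - [[240, -160, 0], [0, 0, -29], 1]
    - [[280, -187, 0], [0, 0, -34], 1]
    - [[320, -214, 0], [0, 0, -39], 1]
    - [[360, -241, 0], [0, 0, -44], 1]
    - [[400, -268, 0], [0, 0, -49], 1]
    - [[440, -294, 0], [0, 0, -53.4], 1]
    - [[480, -321, 0], [0, 0, -53.4], 1]
    - [[520, -348, 0], [0, 0, -53.4], 1]
    - [[555, -371, 0], [0, 0, -53.4], 1]
    - [[583, -390, 0], [0, 0, -53.4], 1]
    - [[583, -390, 0], [0, 0, -53.4], 1]
    - [[583, -390, 0], [0, 0, -53.4], 1]

```text
time: 1.85
ee_pos: [0.5928, 0.1188, 0.2494]
tcp_rot: [-179.9, 0.0, 80.1]
wrist_force: [0.6, -0.5, 0.8]
opening: -0.0
grasp_force: 0.0
```

```bash
python3 - <<'E'
from h import *
import pickle
r=cam('wrist'); pickle.dump(r,open('w2.pkl','wb')); save('pics/w2.png',r[0],1.5)
o=telemetry.get_obs(); print(o['time'],o['ee_pos'],o['tcp_rot'],o['opening'],o['wrist_force'])
E
```

```text
1.9 [0.59260606 0.11809561 0.24992674] [-1.79953270e+02  3.00239806e-02  8.00512479e+01] -0.00011913087344398553 [-0.80288967 -0.46649017  0.10482847]
```

View pics/w2.png

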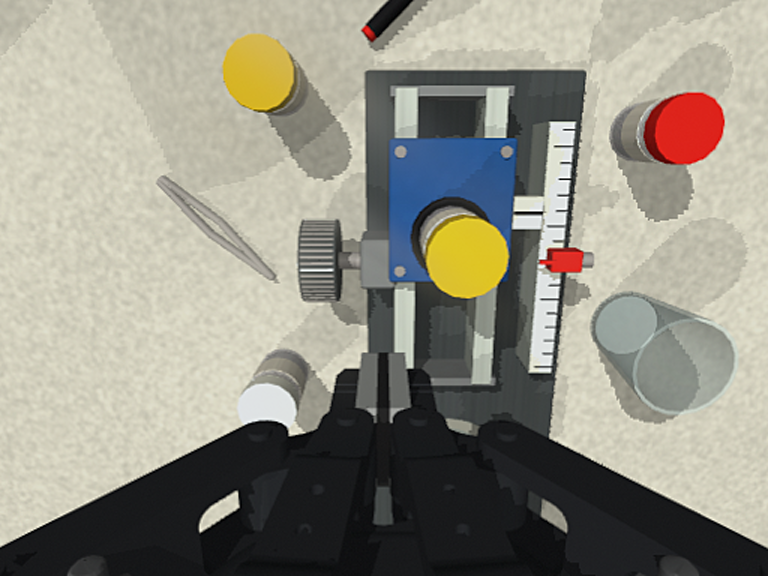

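The wrist view shows the wheel across (299–342, 219–301), the index line at about (514–543, 212) and the pointer tip at about (540,262). The carriage is blue and the vials stand clear of the fingers.

```bash
python3 - <<'E'
from h import *
import pickle
r=pickle.load(open('w2.pkl','rb')); g=lambda u,v,z:atz(r[2],r[3],u/1.5,v/1.5,z)
O=np.array([.6324,.1111]); 
for name,u,v,z in [('line',543,212,.063),('lineL',516,212,.063),('tip',540,262,.063),('plUL',366,71,.01),('plUR',585,71,.01),('plL',366,300,.01),('whL',299,260,.066),('whR',342,260,.066),('whTop',320,219,.04),('whBot',320,301,.04)]:
    p=g(u,v,z)[:2]; print(name,p.round(4)) 
for y in(-.1752,-.165,-.185):
  c,n=np.cos(y),np.sin(y); M=np.array([[c,-n],[n,c]])
  print(y,*[ (M.T@(g(u,v,z)[:2]-O)*1e3).round(1) for u,v,z in [(543,212,.063),(540,262,.063),(366,71,.01),(585,71,.01),(366,300,.01),(299,260,.065),(342,260,.065)]])
# tab crop
im=r[0][120:190,325:405]; save('pics/w2c.png',im,8)
d=r[1]; print('depth wheel top',[atd(r[2],r[3],u/1.5,v/1.5,d[int(v/1.5),int(u/1.5)]).round(4).tolist() for u,v in [(320,240),(320,250),(320,260),(308,250),(332,250)]])
E
```

```text
line [0.6978 0.1333]
lineL [0.6811 0.1362]
tip [0.6932 0.1016]
plUL [0.6029 0.2405]
plUR [0.75  0.215]
plL [0.5733 0.0801]
whL [0.541  0.1301]
whR [0.568  0.1254]
whTop [0.5557 0.1505]
whBot [0.5437 0.0937]
-0.1752 [60.5 33.3] [61.5  1.2] [-51.7 122.3] [ 97.7 122.8] [-52.8 -40.9] [-93.5   2.5] [-66.    2.6]
-0.165 [60.9 32.7] [61.5  0.6] [-50.4 122.8] [ 98.9 121.8] [-53.2 -40.3] [-93.5   3.5] [-65.9   3.3]
-0.185 [60.2 33.9] [61.5  1.8] [-52.8 121.8] [ 96.5 123.7] [-52.4 -41.4] [-93.5   1.6] [-66.   2.]
depth wheel top [[0.5564, 0.1399, 0.063], [0.5556, 0.1341, 0.0662], [0.5545, 0.1281, 0.0676], [0.5481, 0.1355, 0.0664], [0.5629, 0.1326, 0.065]]
```

View pics/w2c.png

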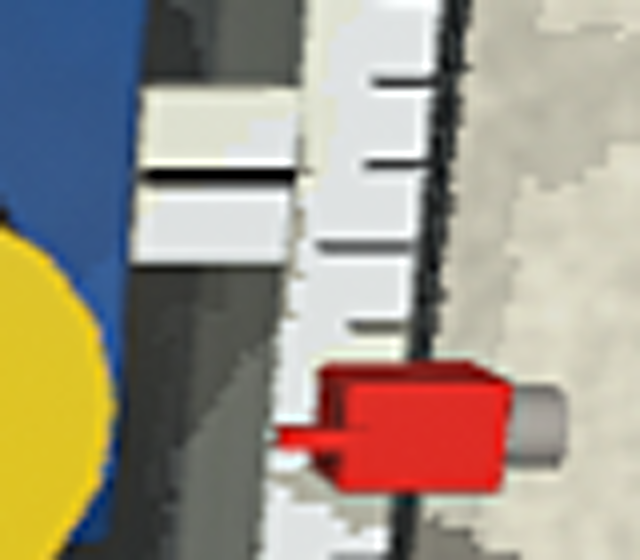

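The gap is about 31.6 mm, so about 98 mm of rim travel, or roughly five to six 18 mm strokes in tool -x. Next I go down over the wheel's top, offset +9 mm.

play_rows:
  increments:
    - [[3, -10, 10], [0, 0, 0], 1]
    - [[6, -22, 40], [0, 0, 0], 1]
    - [[9, -34, 75], [0, 0, 0], 1]
    - [[11, -42, 110], [0, 0, 0], 1]
    - [[11, -42, 135], [0, 0, 0], 1]
    - [[11, -42, 150], [0, 0, 0], 1]
    - [[11, -42, 158], [0, 0, 0], 1]
    - [[11, -42, 160], [0, 0, 0], 1]
    - [[11, -42, 161], [0, 0, 0], 1]
    - [[11, -42, 161], [0, 0, 0], 1]
    - [[11, -42, 161], [0, 0, 0], 1]

```text
time: 3.0
ee_pos: [0.5539, 0.1365, 0.0902]
tcp_rot: [179.9, -0.0, 80.0]
wrist_force: [-0.8, -0.4, 0.4]
opening: 0.0002
grasp_force: 0.0
```

play_rows:
  increments:
    - [[0, 0, 1], [0, 0, 0], 1]
    - [[0, 0, 1.5], [0, 0, 0], 1]
    - [[0, 0, 1.5], [0, 0, 0], 1]

```text
time: 3.3
ee_pos: [0.5534, 0.1365, 0.0878]
tcp_rot: [-180.0, -0.0, 80.0]
wrist_force: [-0.6, 0.1, -0.5]
opening: -0.0003
grasp_force: 0.0
```

play_rows:
  increments:
    - [[0, 0, 0.5], [0, 0, 0], 1]
    - [[0, 0, 0.7], [0, 0, 0], 1]
    - [[0, 0, 0.7], [0, 0, 0], 1]

```text
time: 3.6
ee_pos: [0.5534, 0.1364, 0.087]
tcp_rot: [-180.0, 0.0, 80.0]
wrist_force: [-0.8, -0.0, -0.5]
opening: 0.0004
grasp_force: 0.0
```

play_rows:
  increments:
    - [[0, 0, 0.3], [0, 0, 0], 1]
    - [[0, 0, 0.5], [0, 0, 0], 1]
    - [[0, 0, 0.5], [0, 0, 0], 1]

```text
time: 3.9
ee_pos: [0.5534, 0.1364, 0.0866]
tcp_rot: [-180.0, 0.0, 80.0]
wrist_force: [-0.3, -0.2, -0.3]
opening: -0.0001
grasp_force: 0.0
```

play_rows:
  increments:
    - [[0, 0, 0.3], [0, 0, 0], 1]
    - [[0, 0, 0.5], [0, 0, 0], 1]
    - [[0, 0, 0.5], [0, 0, 0], 1]

```text
time: 4.2
ee_pos: [0.5535, 0.1364, 0.0864]
tcp_rot: [180.0, -0.0, 80.0]
wrist_force: [-0.9, -0.4, 2.9]
opening: 0.0
grasp_force: 1.3
```

play_rows:
  increments:
    - [[0, 0, 0.3], [0, 0, 0], 1]
    - [[0, 0, 0.5], [0, 0, 0], 1]
    - [[0, 0, 0.5], [0, 0, 0], 1]

```text
time: 4.5
ee_pos: [0.5536, 0.1366, 0.0862]
tcp_rot: [180.0, -0.0, 80.0]
wrist_force: [-1.7, -0.3, 6.4]
opening: -0.0003
grasp_force: 2.8
```

play_rows:
  increments:
    - [[0, 0, 0.3], [0, 0, 0], 1]
    - [[0, 0, 0.5], [0, 0, 0], 1]
    - [[0, 0, 0.5], [0, 0, 0], 1]

```text
time: 4.8
ee_pos: [0.5536, 0.1368, 0.086]
tcp_rot: [180.0, -0.1, 80.0]
wrist_force: [-2.0, 0.8, 8.1]
opening: 0.0002
grasp_force: 4.0
```

Contact force is 8 N. First stroke.

play_rows:
  increments:
    - [[-2, 0, 0], [0, 0, 0], 1]
    - [[-4, 0, 0], [0, 0, 0], 1]
    - [[-6, 0, 0], [0, 0, 0], 1]
    - [[-8, 0, 0], [0, 0, 0], 1]
    - [[-10, 0, 0], [0, 0, 0], 1]
    - [[-12, 0, 0], [0, 0, 0], 1]
    - [[-14, 0, 0], [0, 0, 0], 1]
    - [[-16, 0, 0], [0, 0, 0], 1]
    - [[-18, 0, 0], [0, 0, 0], 1]
    - [[-18, 0, 0], [0, 0, 0], 1]

```text
time: 5.8
ee_pos: [0.5506, 0.1191, 0.0868]
tcp_rot: [179.9, -0.1, 80.0]
wrist_force: [-4.7, 1.8, 13.7]
opening: -0.0002
grasp_force: 6.8
```

```bash
python3 - <<'E'
from h import *
import pickle
r=cam('scene'); r2=pickle.load(open('scene.pkl','rb'))
a=r2[0][225:345,200:320];b=r[0][225:345,200:320]
save('pics/s3.png',np.hstack([a,b]),3.3)
E
```

```text
(no output)
```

View pics/s3.png

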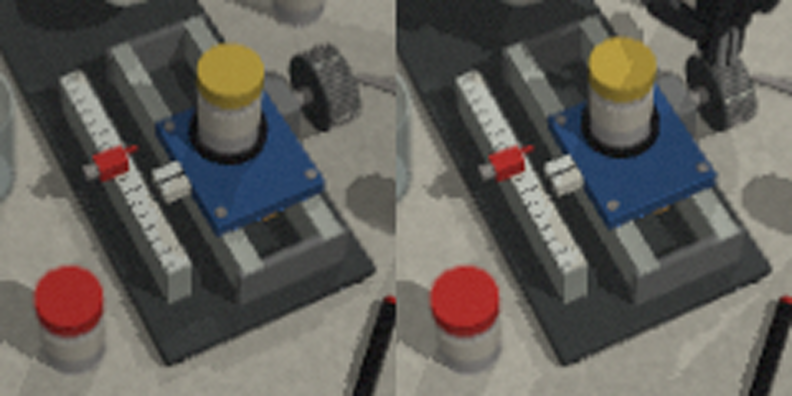

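Compared with the start, the tab in the right half has moved from (172,182) to about (168,174), so the wheel drives the carriage towards the pointer. I'll repeat the stroke slightly lighter and 2 mm further along.

play_rows:
  increments:
    - [[0, 0, -3], [0, 0, 0], 1]
    - [[0, 0, -6], [0, 0, 0], 1]
    - [[8, 0, -6], [0, 0, 0], 1]
    - [[16, 0, -6], [0, 0, 0], 1]
    - [[16, 0, -3], [0, 0, 0], 1]
    - [[16, 0, -1.5], [0, 0, 0], 1]
    - [[16, 0, -0.8], [0, 0, 0], 1]
    - [[16, 0, -0.5], [0, 0, 0], 1]
    - [[16, 0, -0.5], [0, 0, 0], 1]
    - [[14, 0, -0.5], [0, 0, 0], 1]
    - [[12, 0, -0.5], [0, 0, 0], 1]
    - [[10, 0, -0.5], [0, 0, 0], 1]
    - [[8, 0, -0.5], [0, 0, 0], 1]
    - [[6, 0, -0.5], [0, 0, 0], 1]
    - [[4, 0, -0.5], [0, 0, 0], 1]
    - [[2, 0, -0.5], [0, 0, 0], 1]
    - [[0, 0, -0.5], [0, 0, 0], 1]
    - [[-2, 0, -0.5], [0, 0, 0], 1]
    - [[-2, 0, -0.5], [0, 0, 0], 1]

```text
time: 7.75
ee_pos: [0.5501, 0.1169, 0.0868]
tcp_rot: [179.9, -0.1, 80.0]
wrist_force: [-3.7, 1.4, 11.0]
opening: -0.0001
grasp_force: 5.5
```

play_rows:
  increments:
    - [[0, 0, -3], [0, 0, 0], 1]
    - [[0, 0, -6], [0, 0, 0], 1]
    - [[9, 0, -6], [0, 0, 0], 1]
    - [[18, 0, -6], [0, 0, 0], 1]
    - [[18, 0, -3], [0, 0, 0], 1]
    - [[18, 0, -1.5], [0, 0, 0], 1]
    - [[18, 0, -0.5], [0, 0, 0], 1]
    - [[18, 0, 0], [0, 0, 0], 1]
    - [[18, 0, 0], [0, 0, 0], 1]
    - [[16, 0, 0], [0, 0, 0], 1]
    - [[14, 0, 0], [0, 0, 0], 1]
    - [[12, 0, 0], [0, 0, 0], 1]
    - [[10, 0, 0], [0, 0, 0], 1]
    - [[8, 0, 0], [0, 0, 0], 1]
    - [[6, 0, 0], [0, 0, 0], 1]
    - [[4, 0, 0], [0, 0, 0], 1]
    - [[2, 0, 0], [0, 0, 0], 1]
    - [[0, 0, 0], [0, 0, 0], 1]
    - [[0, 0, 0], [0, 0, 0], 1]

```text
time: 9.65
ee_pos: [0.55, 0.1168, 0.0869]
tcp_rot: [180.0, -0.1, 80.0]
wrist_force: [-4.4, 0.3, 10.8]
opening: -0.0002
grasp_force: 5.4
```

play_rows:
  increments:
    - [[0, 0, -3], [0, 0, 0], 1]
    - [[0, 0, -6], [0, 0, 0], 1]
    - [[9, 0, -6], [0, 0, 0], 1]
    - [[18, 0, -6], [0, 0, 0], 1]
    - [[18, 0, -3], [0, 0, 0], 1]
    - [[18, 0, -1.5], [0, 0, 0], 1]
    - [[18, 0, -0.5], [0, 0, 0], 1]
    - [[18, 0, 0], [0, 0, 0], 1]
    - [[18, 0, 0], [0, 0, 0], 1]
    - [[16, 0, 0], [0, 0, 0], 1]
    - [[14, 0, 0], [0, 0, 0], 1]
    - [[12, 0, 0], [0, 0, 0], 1]
    - [[10, 0, 0], [0, 0, 0], 1]
    - [[8, 0, 0], [0, 0, 0], 1]
    - [[6, 0, 0], [0, 0, 0], 1]
    - [[4, 0, 0], [0, 0, 0], 1]
    - [[2, 0, 0], [0, 0, 0], 1]
    - [[0, 0, 0], [0, 0, 0], 1]
    - [[0, 0, 0], [0, 0, 0], 1]

```text
time: 11.55
ee_pos: [0.55, 0.1168, 0.0868]
tcp_rot: [180.0, -0.1, 80.0]
wrist_force: [-3.8, 1.6, 11.3]
opening: 0.0001
grasp_force: 5.4
```

Four strokes done. I lift and look at the remaining gap.

play_rows:
  increments:
    - [[0, 0, -10], [0, 0, 0], 1]
    - [[0, 0, -45], [0, 0, 0], 1]
    - [[0, 0, -85], [0, 0, 0], 1]
    - [[0, 20, -115], [0, 0, 0], 1]
    - [[5, 45, -120], [0, 0, 0], 1]
    - [[10, 60, -120], [0, 0, 0], 1]
    - [[10, 60, -120], [0, 0, 0], 1]
    - [[10, 60, -120], [0, 0, 0], 1]

```text
time: 12.35
ee_pos: [0.6103, 0.116, 0.205]
tcp_rot: [-179.9, 0.0, 80.0]
wrist_force: [-0.3, -0.2, -0.3]
opening: 0.0002
grasp_force: 0.0
```

```bash
cat > look.py <<'E'
from h import *
import pickle,sys
r=cam('wrist'); n=sys.argv[1]; pickle.dump(r,open(n+'.pkl','wb'))
u,v=[int(x) for x in proj(r[2],r[3],np.array([.6932,.1016,.063]))]; print('origin',u-50,v-50,telemetry.get_obs()['ee_pos'])
save(f'pics/{n}.png',r[0][v-50:v+40,u-50:u+50],6)
E
python3 look.py w4
```

```text
origin 304 136 [0.61006735 0.11601526 0.20524093]
```

View pics/w4.png

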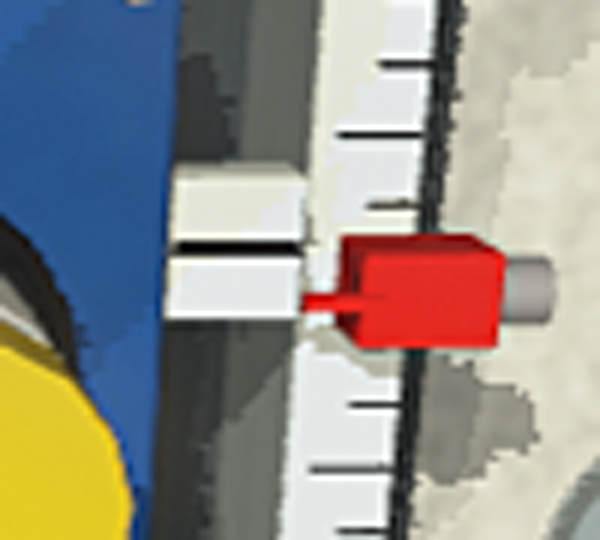

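The crop shows the outer end of the index line at (300,247) and the pointer tip at (302,303).

```bash
python3 - <<'E'
from h import *
import pickle
r=pickle.load(open('w4.pkl','rb')); y=-.1752; M=np.array([[np.cos(y),-np.sin(y)],[np.sin(y),np.cos(y)]])
g=lambda u,v:M.T@(atz(r[2],r[3],304+(u+.5)/6-.5,136+(v+.5)/6-.5,.063)[:2]-[.6324,.1111])*1e3
print(g(300,247),g(302,303),g(170,247), (g(300,247)-g(302,303))[1]/.3214)
E
```

```text
[59.74057361  9.40198506] [60.68320619  1.39845703] [41.73484054  9.37724408] 24.902078507668804
```

play_rows:
  increments:
    - [[0, -25, 0], [0, 0, 0], 1]
    - [[2, -50, 5], [0, 0, 0], 1]
    - [[4, -60, 40], [0, 0, 0], 1]
    - [[4, -60, 80], [0, 0, 0], 1]
    - [[4, -60, 105], [0, 0, 0], 1]
    - [[4, -60, 115], [0, 0, 0], 1]
    - [[4, -60, 117.5], [0, 0, 0], 1]
    - [[4, -60, 118.5], [0, 0, 0], 1]
    - [[4, -60, 119.5], [0, 0, 0], 1]
    - [[4, -60, 120], [0, 0, 0], 1]
    - [[4, -60, 120], [0, 0, 0], 1]
    - [[2, -60, 120], [0, 0, 0], 1]
    - [[0, -60, 120], [0, 0, 0], 1]
    - [[-2, -60, 120], [0, 0, 0], 1]
    - [[-4, -60, 120], [0, 0, 0], 1]
    - [[-6, -60, 120], [0, 0, 0], 1]
    - [[-8, -60, 120], [0, 0, 0], 1]
    - [[-8.5, -60, 120], [0, 0, 0], 1]
    - [[-8.5, -60, 120], [0, 0, 0], 1]

```text
time: 14.3
ee_pos: [0.551, 0.1184, 0.0869]
tcp_rot: [179.9, -0.1, 80.0]
wrist_force: [0.7, 1.4, 6.5]
opening: -0.0001
grasp_force: 3.0
```

play_rows:
  increments:
    - [[0, 0, -3], [0, 0, 0], 1]
    - [[0, 0, -6], [0, 0, 0], 1]
    - [[7, 0, -6], [0, 0, 0], 1]
    - [[12.5, 0, -6], [0, 0, 0], 1]
    - [[12.5, 0, -3], [0, 0, 0], 1]
    - [[12.5, 0, -1.5], [0, 0, 0], 1]
    - [[12.5, 0, -0.5], [0, 0, 0], 1]
    - [[12.5, 0, 0], [0, 0, 0], 1]
    - [[12.5, 0, 0], [0, 0, 0], 1]
    - [[10, 0, 0], [0, 0, 0], 1]
    - [[8, 0, 0], [0, 0, 0], 1]
    - [[6, 0, 0], [0, 0, 0], 1]
    - [[4, 0, 0], [0, 0, 0], 1]
    - [[2, 0, 0], [0, 0, 0], 1]
    - [[0, 0, 0], [0, 0, 0], 1]
    - [[0, 0, 0], [0, 0, 0], 1]
    - [[0, 0, 0], [0, 0, 0], 1]

```text
time: 16.0
ee_pos: [0.5502, 0.1184, 0.0868]
tcp_rot: [180.0, -0.1, 80.0]
wrist_force: [-3.9, 0.3, 11.0]
opening: 0.0
grasp_force: 5.6
```

play_rows:
  increments:
    - [[0, 0, -10], [0, 0, 0], 1]
    - [[0, 0, -45], [0, 0, 0], 1]
    - [[0, 0, -85], [0, 0, 0], 1]
    - [[0, 20, -115], [0, 0, 0], 1]
    - [[5, 45, -120], [0, 0, 0], 1]
    - [[9, 60, -120], [0, 0, 0], 1]
    - [[9, 60, -120], [0, 0, 0], 1]
    - [[9, 60, -120], [0, 0, 0], 1]

```text
time: 16.8
ee_pos: [0.6104, 0.1165, 0.205]
tcp_rot: [-179.9, 0.0, 80.0]
wrist_force: [0.1, -0.2, -0.2]
opening: 0.0002
grasp_force: 0.0
```

```bash
python3 look.py w5
```

```text
origin 304 136 [0.61015218 0.11655652 0.20523125]
```

View pics/w5.png

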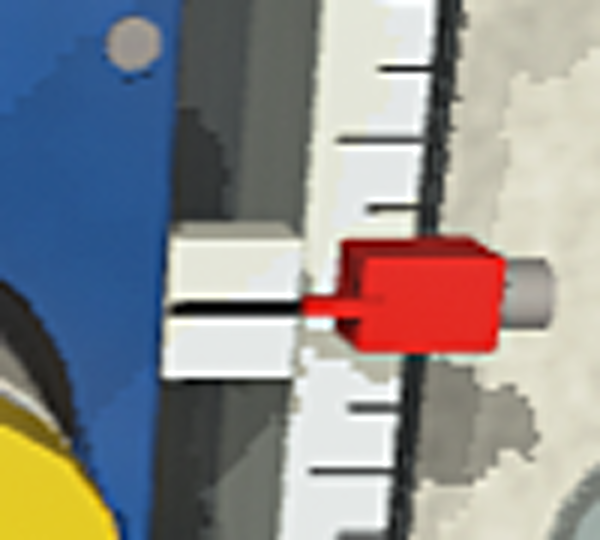

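The index line ends at (300,307) and the pointer tip is at (304,305), so they look level. I'll do a sub-pixel check.

```bash
python3 - <<'E'
from h import *
import pickle
r=pickle.load(open('w5.pkl','rb')); im=r[0].astype(float); y=-.1752; M=np.array([[np.cos(y),-np.sin(y)],[np.sin(y),np.cos(y)]])
v=np.arange(182,193)
def show(cols,w):
    for u in cols:
        a=w(im[182:193,u]); a=np.clip(a-a.max()*.25,0,None); c=(a*v).sum()/a.sum(); print(u,round(c,2),(M.T@(atz(r[2],r[3],u,c,.063)[:2]-[.6324,.1111])*1e3).round(2))
show(range(336,353,2),lambda p:230-p.mean(1)); print(); show(range(355,361),lambda p:p[:,0]-p[:,1:].mean(1))
E
```

```text
336 186.91 [45.7  1.2]
338 186.91 [47.38  1.2 ]
340 186.91 [49.05  1.21]
342 186.91 [50.73  1.21]
344 186.92 [52.41  1.2 ]
346 186.92 [54.08  1.2 ]
348 186.92 [55.76  1.2 ]
350 186.92 [57.44  1.21]
352 186.92 [59.11  1.21]

355 186.6 [61.61  1.49]
356 186.64 [62.45  1.45]
357 186.64 [63.29  1.45]
358 186.65 [64.13  1.45]
359 186.72 [64.97  1.39]
360 186.63 [65.8   1.47]
```

The index is within 0.25 mm of the pointer, so I go to the grey box's button and take one look on the way.

play_rows:
  increments:
    - [[0, 0, -25], [0, 0, 0], 1]
    - [[-20, -2, -45], [0, 0, 0], 1]
    - [[-55, -5, -45], [0, 0, 0], 1]
    - [[-95, -8, -45], [0, 0, 0], 1]
    - [[-140, -12, -45], [0, 0, 0], 1]
    - [[-185, -16, -45], [0, 0, 0], 1]
    - [[-230, -20, -45], [0, 0, 0], 1]
    - [[-275, -23, -45], [0, 0, 0], 1]
    - [[-320, -27, -45], [0, 0, 0], 1]
    - [[-365, -31, -45], [0, 0, 0], 1]
    - [[-410, -35, -45], [0, 0, 0], 1]
    - [[-450, -38, -40], [0, 0, 0], 1]
    - [[-485, -41, -20], [0, 0, 0], 1]
    - [[-504, -43, 20], [0, 0, 0], 1]
    - [[-504, -43, 50], [0, 0, 0], 1]
    - [[-504, -43, 50], [0, 0, 0], 1]
    - [[-504, -43, 50], [0, 0, 0], 1]

```text
time: 18.55
ee_pos: [0.4808, -0.3716, 0.1565]
tcp_rot: [-180.0, -0.0, 80.0]
wrist_force: [-0.6, -0.1, 0.7]
opening: 0.0001
grasp_force: 0.0
```

```bash
python3 - <<'E'
from h import *
import pickle
r=cam('wrist'); pickle.dump(r,open('w6.pkl','wb')); im=r[0].astype(int)
m=((im[...,1]-im[...,0]>40)&(im[...,1]-im[...,2]>20)).astype(np.uint8)
n,_,st,ce=cv2.connectedComponentsWithStats(m)
T=pose()
for s,c in zip(st[1:],ce[1:]):
    if s[4]>60:
        p=atz(r[2],r[3],*c,.052); q=np.linalg.inv(T)@np.append(p,1); print(s,c.round(1),p.round(4),'tool mm',(q[:3]*1e3).round(1), 'depth pt',atd(r[2],r[3],*c,r[1][int(c[1]),int(c[0])]).round(4))
save('pics/w6.png',r[0],1.5)
E
```

```text
[   2  141   46   39 1287] [ 23.5 159.4] [ 0.3255 -0.3143  0.052 ] tool mm [  29.9 -163.8  105.4] depth pt [ 0.3247 -0.3144  0.0509]
[ 239  184   37   39 1104] [257.3 202.9] [ 0.4826 -0.3746  0.052 ] tool mm [ -2.3   1.3 105.7] depth pt [ 0.4827 -0.3741  0.0534]
```

View pics/w6.png

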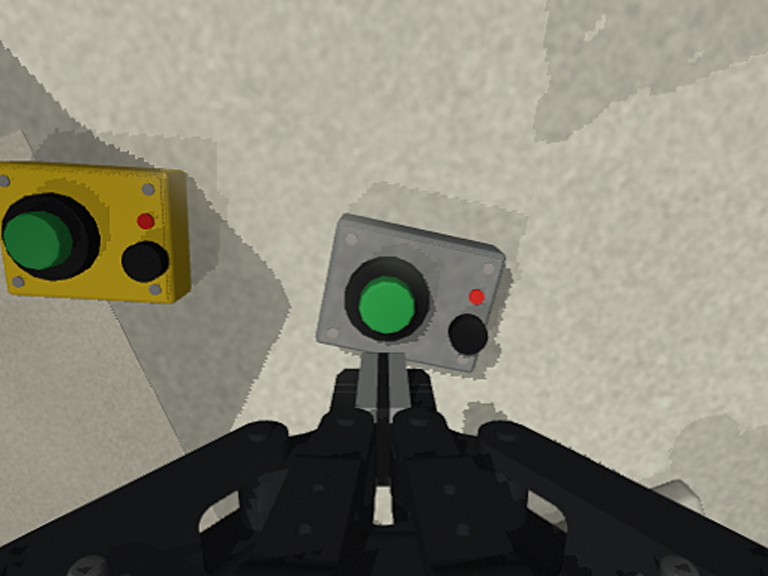

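The wrist view shows the grey box's green button at (386,305), within 2–3 mm of the tool axis. The yellow decoy is well away at (37,240). I press straight down.

play_rows:
  increments:
    - [[-1, 0, 30], [0, 0, 0], 1]
    - [[-1, 0, 60], [0, 0, 0], 1]
    - [[-1, 0, 76], [0, 0, 0], 1]
    - [[-1, 0, 80], [0, 0, 0], 1]
    - [[-1, 0, 82], [0, 0, 0], 1]
    - [[-1, 0, 84], [0, 0, 0], 1]
    - [[-1, 0, 86], [0, 0, 0], 1]
    - [[-1, 0, 88], [0, 0, 0], 1]
    - [[-1, 0, 88], [0, 0, 0], 1]
    - [[-1, 0, 88], [0, 0, 0], 1]

```text
time: 19.6
ee_pos: [0.4814, -0.3735, 0.0682]
tcp_rot: [179.9, 0.0, 80.0]
wrist_force: [1.0, -0.4, 2.1]
opening: -0.0002
grasp_force: 1.2
```

play_rows:
  increments:
    - [[0, 0, 1], [0, 0, 0], 1]
    - [[0, 0, 2], [0, 0, 0], 1]
    - [[0, 0, 2.5], [0, 0, 0], 1]
    - [[0, 0, 2.5], [0, 0, 0], 1]
    - [[0, 0, 2.5], [0, 0, 0], 1]

```text
time: 20.1
ee_pos: [0.4812, -0.3734, 0.0653]
tcp_rot: [180.0, 0.0, 80.0]
wrist_force: [3.0, -1.6, 4.7]
opening: 0.0002
grasp_force: 1.9
```

play_rows:
  increments:
    - [[0, 0, 0.7], [0, 0, 0], 1]
    - [[0, 0, 1.4], [0, 0, 0], 1]
    - [[0, 0, 2], [0, 0, 0], 1]
    - [[0, 0, 2], [0, 0, 0], 1]
    - [[0, 0, 2], [0, 0, 0], 1]

```text
time: 20.6
ee_pos: [0.4813, -0.3734, 0.0649]
tcp_rot: [179.9, 0.0, 80.0]
wrist_force: [-1.7, 1.4, 15.0]
opening: -0.0003
grasp_force: 7.6
```

play_rows:
  increments:
    - [[0, 0, 0.7], [0, 0, 0], 1]
    - [[0, 0, 1.3], [0, 0, 0], 1]
    - [[0, 0, 1.3], [0, 0, 0], 1]
    - [[0, 0, 1.3], [0, 0, 0], 1]

```text
time: 21.0
ee_pos: [0.4813, -0.3734, 0.0647]
tcp_rot: [179.9, 0.1, 80.0]
wrist_force: [-3.7, 4.4, 22.8]
opening: -0.0
grasp_force: 11.5
```

play_rows:
  increments:
    - [[0, 0, -5], [0, 0, 0], 1]
    - [[0, 0, -12], [0, 0, 0], 1]
    - [[0, 0, -30], [0, 0, 0], 1]
    - [[0, 0, -60], [0, 0, 0], 1]
    - [[0, 0, -90], [0, 0, 0], 1]
    - [[0, 0, -90], [0, 0, 0], 1]
    - [[0, 0, -90], [0, 0, 0], 1]

```text
time: 21.7
ee_pos: [0.4809, -0.3732, 0.1516]
tcp_rot: [-180.0, -0.0, 80.0]
wrist_force: [0.4, -0.2, -0.3]
opening: -0.0
grasp_force: 0.0
```

```bash
python3 - <<'E'
from h import *
import pickle
y=-.1752; M=np.array([[np.cos(y),-np.sin(y)],[np.sin(y),np.cos(y)]])
r=cam('wrist'); im=r[0].astype(int); m=((im[...,1]-im[...,0]>40)&(im[...,1]-im[...,2]>20)&(np.arange(512)>150))
v,u=np.argwhere(m).mean(0); print('button top z',atd(r[2],r[3],u,v,r[1][int(v),int(u)]).round(4))
r=cam('scene'); a=r[0][225:345,200:320]; save('pics/s7.png',a,5)
print(telemetry.get_obs()['time'],telemetry.get_obs()['wrist_force'])
E
```

```text
button top z [ 0.4827 -0.3742  0.0533]
21.8 [-0.20353918  0.76492285  0.1096883 ]
```

View pics/s7.png

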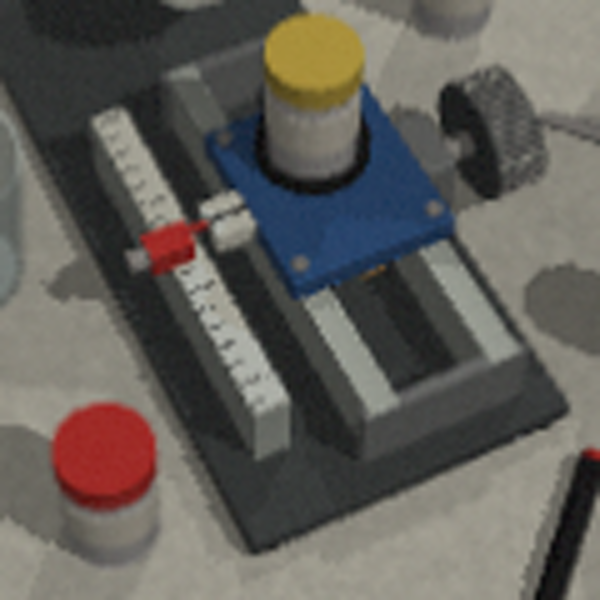

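The scene shows the line on the tab at (225,215) in line with the pointer tip at (205,225). The button has sprung back and the arm is clear, so I'm handing the job in.

```bash
python3 -c "
from h import *
print(workorder.job_done())"
```

```text
the job is handed in; nothing more can be done
None
```

The job is handed in at about 22 s: I rolled the wheel until the index line was about 0.25 mm past the pointer, pressed the grey box's green button to its stop and let it spring back, and left the arm clear of everything.

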